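# Count along the tin rack and push the tin into the third gap

## Task

Put the loose tin away in the third gap of the rack, counting from the end where the pepper mill stands. Count with a shut fingertip: from the end upright beside the mill, run along the row and press down the soft caps of the first three uprights in turn, each about half its travel, leaving the other two caps alone. Then push the tin, flat on the worktop and never gripped or lifted, through the gap just beyond the third upright until it is fully home against the back board, with everything else left standing where it is.

Things in the scene. Friction and masses are not known exactly. Their poses are not given: they have to be found in the camera images.
- rack: Fixed tin rack, 465 x 112 mm, open to the robot, turned up to 0.13 rad. Origin: on the worktop, middle of the row of 5 steel uprights (14 mm thick, 110 mm apart); x level into the rack, y to the left along the row. Behind each upright a divider, 12 mm thick, 36 mm high, runs to the back board (face at x = 100 mm, 71 mm high). 4 gaps, 96 mm wide between uprights, no floor: tins slide on the worktop.
- loose_tin: The tin to be put away: low, round, 86 mm across, 40 mm high, 0.17 to 0.33 kg, lying flat and loose on the worktop, its axis 68 to 76 mm in front of the row of uprights. Origin: centre of its underside, z up. Home in a gap its axis is 57 mm behind the row of uprights. It slides when pushed from the side.
- pepper_mill: Dark wooden pepper mill, 58 mm across, 160 mm high, standing about 100 mm beyond the left or the right end upright of the rack, level with the row or a little behind. Origin: centre of its underside. It marks the end that the count begins from. Bystander.
- jam_jar: Jam jar, 70 mm across, 101 mm high, standing beyond the other end of the rack. Origin: centre of its underside. Bystander.
- tin_left: Low tin like the loose one, already home in the leftmost gap. Origin: centre of its underside. Bystander.
- tin_right: Low tin like the loose one, already home in the rightmost gap. Origin: centre of its underside. Bystander.
- mug: Mug, 96 mm high, 123 mm over its handle, out at the left. Origin: under it. Bystander.
- salt_shaker: Salt shaker, 44 mm across, 90 mm high, out at the right. Origin: centre of its underside. Bystander.
- upright_1 (a point): Top of the soft cap of upright 1, counted from the left (+y) end of the row, as it stands unpressed, 67 mm above the worktop. The cap is a dark rubber dome, 18 mm across.
- cap_1 (a joint): How far the soft cap of upright 1 (from the left) is pressed down, in m: 0 free, at most 0.006. It springs back; 3 mm takes about 2 N.
- upright_2 (a point): Top of the soft cap of upright 2, counted from the left (+y) end of the row, as it stands unpressed, 67 mm above the worktop. The cap is a dark rubber dome, 18 mm across.
- cap_2 (a joint): How far the soft cap of upright 2 (from the left) is pressed down, in m: 0 free, at most 0.006. It springs back; 3 mm takes about 2 N.
- upright_3 (a point): Top of the soft cap of upright 3, counted from the left (+y) end of the row, as it stands unpressed, 67 mm above the worktop. The cap is a dark rubber dome, 18 mm across.
- cap_3 (a joint): How far the soft cap of upright 3 (from the left) is pressed down, in m: 0 free, at most 0.006. It springs back; 3 mm takes about 2 N.
- upright_4 (a point): Top of the soft cap of upright 4, counted from the left (+y) end of the row, as it stands unpressed, 67 mm above the worktop. The cap is a dark rubber dome, 18 mm across.
- cap_4 (a joint): How far the soft cap of upright 4 (from the left) is pressed down, in m: 0 free, at most 0.006. It springs back; 3 mm takes about 2 N.
- upright_5 (a point): Top of the soft cap of upright 5, counted from the left (+y) end of the row, as it stands unpressed, 67 mm above the worktop. The cap is a dark rubber dome, 18 mm across.
- cap_5 (a joint): How far the soft cap of upright 5 (from the left) is pressed down, in m: 0 free, at most 0.006. It springs back; 3 mm takes about 2 N.
- gap_1 (a point): Middle of the mouth of gap 1, counted from the left (+y), on the worktop between two uprights; axes as the rack's.
- gap_2 (a point): Middle of the mouth of gap 2, counted from the left (+y), on the worktop between two uprights; axes as the rack's.
- gap_3 (a point): Middle of the mouth of gap 3, counted from the left (+y), on the worktop between two uprights; axes as the rack's.
- gap_4 (a point): Middle of the mouth of gap 4, counted from the left (+y), on the worktop between two uprights; axes as the rack's.

How it is judged (in metres and radians):
On the way, in this order (a step that is already met when the one before it is completed fails the run):
1. the soft cap of the first upright (beside the pepper mill) is pressed by 1 mm or more (((y of pepper_mill in the frame of rack above 0 m and value of joint cap_1 above 0.001 m) or (y of pepper_mill in the frame of rack below 0 m and value of joint cap_5 above 0.001 m))).
2. then that of the second upright (((y of pepper_mill in the frame of rack above 0 m and value of joint cap_2 above 0.001 m) or (y of pepper_mill in the frame of rack below 0 m and value of joint cap_4 above 0.001 m))).
3. then that of the third upright (value of joint cap_3 above 0.001 m).
4. then the loose tin is pushed home into the third gap (((y of pepper_mill in the frame of rack above 0 m and (y of loose_tin in the frame of gap_3 between -0.012 and 0.012 m and x of loose_tin in the frame of gap_3 above 0.049 m)) or (y of pepper_mill in the frame of rack below 0 m and (y of loose_tin in the frame of gap_2 between -0.012 and 0.012 m and x of loose_tin in the frame of gap_2 above 0.049 m)))), for 0.2 s.
At the end, for the whole second after the job is handed in: The loose tin lies flat and at rest on the worktop in the third gap counted from the pepper mill's end, within 8 mm of touching the back board (axis at least 49 mm behind the row of uprights, within 12 mm of the gap's middle), and no bystander stands more than 20 mm from where it was (((y of pepper_mill in the frame of rack above 0 m and (y of loose_tin in the frame of gap_3 between -0.012 and 0.012 m and x of loose_tin in the frame of gap_3 above 0.049 m)) or (y of pepper_mill in the frame of rack below 0 m and (y of loose_tin in the frame of gap_2 between -0.012 and 0.012 m and x of loose_tin in the frame of gap_2 above 0.049 m))) and angle between loose_tin's own z axis and vertical below 0.1 rad and linear speed of loose_tin below 0.02 m/s and height (world z) of loose_tin below 0.006 m and distance of each of pepper_mill, jam_jar, tin_left, tin_right, mug, salt_shaker from where it was at the start of the episode below 0.02 m).
It fails at once if the loose tin is lifted more than 12 mm (height (world z) of loose_tin above 0.012 m).
It fails at once if the loose tin is tipped by more than 0.35 rad (angle between loose_tin's own z axis and vertical above 0.35 rad).
It fails at once if the cap of the fourth or fifth upright, counted from the mill, is pressed by 2 mm or more ((y of pepper_mill in the frame of rack above 0 m and value of joint any of cap_4, cap_5 above 0.002 m) or (y of pepper_mill in the frame of rack below 0 m and value of joint any of cap_1, cap_2 above 0.002 m)).
It fails at once if another thing is pushed more than 20 mm, or knocked over (distance of any of pepper_mill, jam_jar, tin_left, tin_right, mug, salt_shaker from where it was at the start of the episode above 0.02 m or angle between any of pepper_mill, jam_jar, tin_left, tin_right, mug, salt_shaker's own z axis and vertical above 0.35 rad).
It also fails if it takes over 72 s, if anything falls off the work surface, if the arm or the gripper's body presses on something with over 40 N, if the wrist force passes 120 N, or if a joint passes its speed limit or range.

## Robot

A 6-joint arm with a two-finger parallel gripper is mounted at the origin on a cart in front of the work surface, level with it; the furniture and walls round the work are solid. World frame = base frame: x ahead of the robot, y to its left, z up, the work surface at z = 0. Lengths are in mm, angles in rad, forces in N, time in s.
With the tool pointing down it reaches from about 275 to 1000 mm from the base axis. Payload 8.4 kg.
Tool frame: the origin (TCP) lies midway between the tips of the shut fingers; the grasp point (between the pads) lies 19 mm behind it; z points along the fingers, y is the line along which they close (so a half turn about z gives the same grasp; the last joint's range is limited). The gripper opens to 85 mm and grips with 20 to 120 N. Pads are 22 mm wide; open, the fingers measure 114 mm over their backs; the gripper's body (76 mm by 85 mm) begins 54 mm behind the grasp point. The pads swing forward as they close: fully open they stand 13 mm farther back than shut.
Start: joints at [-1.269, 0.353, 1.633, -0, 1.155, -0.002], TCP at [186.966, -596.382, 231.281] pointing down, gripper open.
Joint ranges: [-2.63, 2.63], [-0.92, 2.1], [0.06, 2.66], [-1.3, 4.44], [0, 2.69], [-3.02, 3.02]. Speed limits (rad/s): [2.22, 2.22, 2.79, 3.14, 3.14, 3.14].

## Interface

Orientations are given as [roll, pitch, yaw] about the fixed x, y, z axes, in that order (R = Rz(yaw) Ry(pitch) Rx(roll)).
In Python, from rig import * gives the robot as it stands.
- The arm moves only by the shell command python3 -m jog 'ROWS' [FORCE]. ROWS is JSON, a list of rows, each an object of numbers: "x", "y", "z": the shift along the tool's x, y, z in cm; "spin": the turn about the tool's z in rad; "grip": the closure, from 0 (fully open) to 1 (shut). In form: [{"x": .., "y": .., "z": .., "spin": .., "grip": ..}, ...]. A call has 1 to 20 rows; each row shifts and turns the commanded pose from where the row before left it, along the tool's axes as they then stand; what a row does not reach is not made up. A row lasts 1/12 s, in which the tool goes at most 41.7 mm and 7.16 degrees, less where a joint would pass 70% of its speed; a pose out of reach is approached as far as the arm can. A call with a gripper value outside its range is refused whole. The fingers move at their own pace and stop on an object; FORCE is the grip in N (left out, the last holds). Time passes only in rows, so rows that do not move let the fingers close. It gives the time, the measured TCP pose, the force, the opening and the grip force at its end, in the units of the state.
- sense(): the state, without advancing time (a new reading comes with each control period).
- grab_frame(name): name is "scene" or "top" or "wrist"; returns a dict with "pixels" (420x560x3 uint8, blue, green, red), "camera_matrix" (3x3 intrinsics, pixels), "rvec" (rotation vector, rad) and "tvec" (3), from world to camera coordinates, as OpenCV has them; the wrist camera has in their place "T_tool_cam" (4x4, takes a point from camera to tool coordinates, whose origin is the TCP and whose axes are the flange's). Camera axes: x right, y down, z forward; pixel columns grow to the right and rows downward; lengths in mm; the calibration is good to about 2 mm. The wrist camera is an equidistant fisheye: a pixel r from the principal point sees the ray r / f radians off the axis. A picture is of the moment at which its call begins: read the wrist's pose just before it. There is no depth.
- sign_off(): hands the job in; it is judged then, once.
The state is a dict: "clock": time; "qpos": joint angles; "qvel": joint speeds; "joint_efforts": joint torques, N m; "eef_pos": TCP position; "tcp_rot": TCP orientation; "contact_force": force on the tool from outside, world axes, zero at the start; "wrist_torque": the same for the moment, N m; "opening": opening from 0.0 (shut) to 1.0 (fully open); "grasp_force": force on a finger pad.
Only numpy, scipy, OpenCV 4.12 (cv2) and the standard library are available. Lean on these libraries where they do the work, as an engineer would, in place of code of your own. Each camera call takes 0.05 s, during which the arm holds its last target. There are 200 camera calls.

## Working session

There is one attempt and no reset: what is moved stays moved. The work goes in short steps, Python scripts to look and compute and a shell command to move; the robot and the scene stay as the last step left them, time stands still between calls to the robot, and variables do not carry over. Pictures are saved under pics/ and viewed, at most 10 in all, crops included, and the job is handed in when it is done.

```bash
mkdir -p pics; cat > h.py <<'E'
import numpy as np, cv2
from rig import *
def snap(n,f):
    d=grab_frame(n); cv2.imwrite(f'pics/{f}.png',d['pixels']); np.savez(f'{f}.npz',**{k:np.array(v) for k,v in d.items()}); return d
def px2w(f,pts,z):
    d=np.load(f'{f}.npz'); K=d['camera_matrix']; R=cv2.Rodrigues(d['rvec'])[0]; t=d['tvec'].reshape(3)
    C=-R.T@t; out=[]
    for (u,v) in pts:
        r=R.T@np.linalg.solve(K,[u,v,1.]); out.append(C+r*(z-C[2])/r[2])
    return np.array(out)
E
python3 -c "
from h import *
snap('top','top0');snap('scene','sc0');s=sense();print(s)
d=np.load('top0.npz');print(d['camera_matrix'],-cv2.Rodrigues(d['rvec'])[0].T@d['tvec'].reshape(3))"
```

```text
{'clock': 0.1, 'qpos': array([-1.26940467e+00,  3.53592573e-01,  1.63406379e+00, -2.65678261e-05,
        1.15521780e+00, -2.41383768e-03]), 'qvel': array([-0.0003922 , -0.00288322, -0.0023932 ,  0.00016094, -0.00071294,
       -0.00133681]), 'joint_efforts': array([-3.35635114e-04, -6.06358051e+01, -3.42818999e+01, -1.49353878e-04,
        3.95077601e-03,  4.04627841e-06]), 'eef_pos': array([ 186.82511534, -595.96604289,  230.62649434]), 'tcp_rot': array([-3.14031109e+00,  2.11992602e-05,  3.03816246e-01]), 'contact_force': array([-0.26937956, -0.06810814,  0.24580392]), 'wrist_torque': array([ 0.01443672, -0.01363137,  0.04590209]), 'grasp_force': 0.0, 'opening': 0.9976937233300568}
[[481.4368657    0.         279.61177601]
 [  0.         481.4368657  217.80411268]
 [  0.           0.           1.        ]] [-451.05318798  434.9280637  1346.6433314 ]
```

View pics/top0.png

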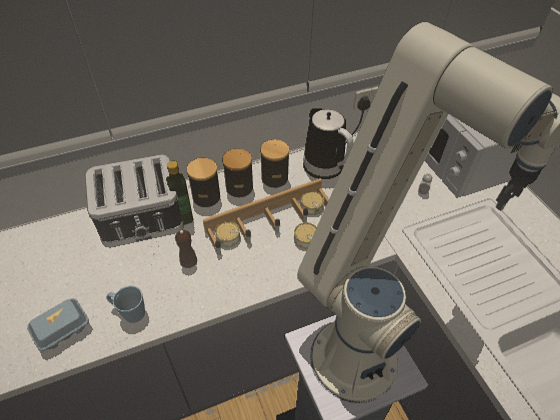

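View pics/sc0.png

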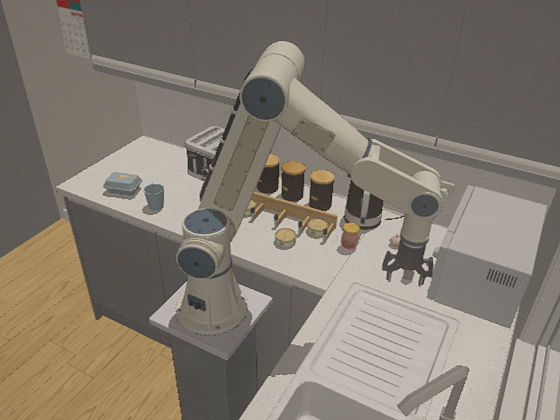

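The top view shows the mill near (186,248), beyond the left (+y) end of the rack. The loose tin is at about (306,234), and the rack runs from about (215,235) to (325,195). The target is therefore gap 3. I'll enlarge crops of both views.

```bash
python3 -c "
from h import *
a=cv2.imread('pics/top0.png')[170:270,170:345];cv2.imwrite('pics/top0c.png',cv2.resize(a,None,fx=4.5,fy=4.5,interpolation=3))
b=cv2.imread('pics/sc0.png')[180:260,230:370];cv2.imwrite('pics/sc0c.png',cv2.resize(b,None,fx=5.7,fy=5.7,interpolation=3)[:, :800])
"
```

```text
(no output)
```

View pics/top0c.png

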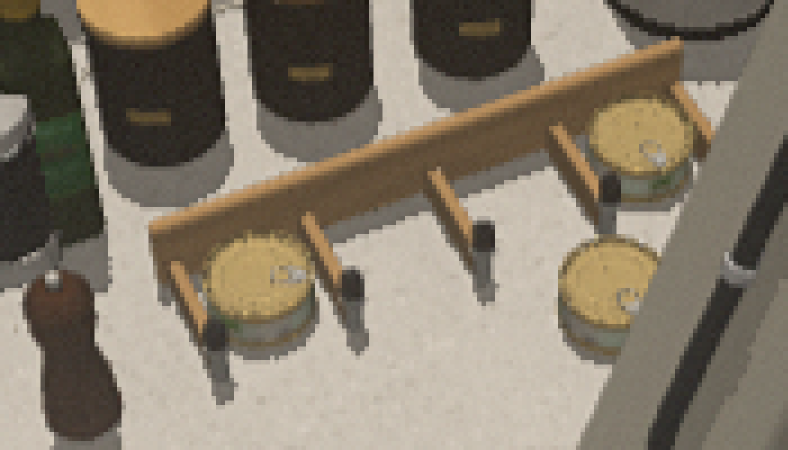

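View pics/sc0c.png

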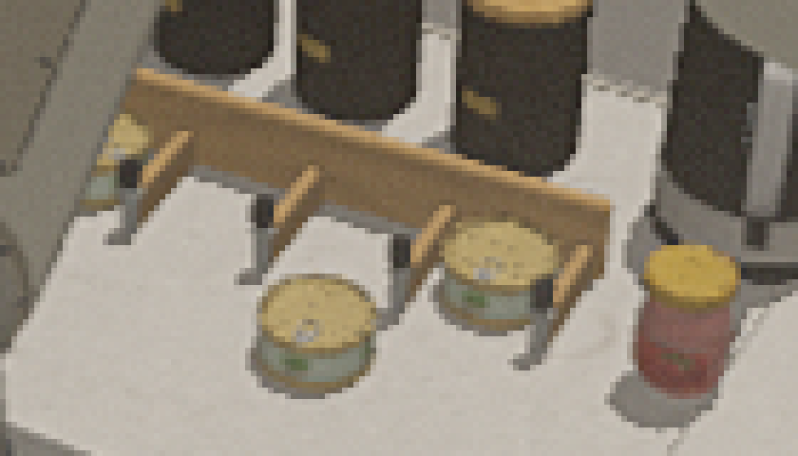

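The crops show the caps, feet and tin rim clearly: in the top crop caps 1–4 are near (215,325), (352,276), (484,229) and (610,182). In the scene crop caps 2–5 are near (128,167), (262,202), (401,243) and (543,287). I'll fit the rack pose to both views.

```bash
cat > fit.py <<'E'
from h import *
from scipy.optimize import least_squares
T=lambda x,y:(170+x/4.5-.4,170+y/4.5-.4); S=lambda x,y:(230+x/5.7-.4,180+y/5.7-.4)
obs=[] # view, pixel, rack pt
Y=[220,110,0,-110,-220]
for i,p in zip([0,1,2,3],[(215,327),(352,277),(484,230),(610,183)]): obs.append(('top0',T(*p),(0,Y[i],64)))
for i,p in zip([1,2,3,4],[(128,166),(262,201),(401,242),(543,287)]): obs.append(('sc0',S(*p),(0,Y[i],64)))
for i,p in zip([0,1,2],[(222,400),(358,348),(486,298)]): obs.append(('top0',T(*p),(-7,Y[i],0)))
for i,p in zip([1,2,3,4],[(118,240),(250,280),(393,322),(525,365)]): obs.append(('sc0',S(*p),(-7,Y[i],0)))
D={f:np.load(f+'.npz') for f in('top0','sc0')}
def pr(f,P): d=D[f]; return cv2.projectPoints(np.array([P],float),d['rvec'],d['tvec'],d['camera_matrix'],None)[0].ravel()
def w(p,P): c,s=np.cos(p[2]),np.sin(p[2]); return [p[0]+c*P[0]-s*P[1],p[1]+s*P[0]+c*P[1],P[2]]
def res(p): return np.concatenate([pr(f,w(p,P))-px for f,px,P in obs])
r=least_squares(res,[600,0,0],x_scale=[100,100,.1]);p=r.x
print(p,np.round(r.fun.reshape(-1,2),1).tolist())
for i in range(5):print('cap',i+1,np.round(w(p,(0,Y[i],67)),1))
print('gap3',w(p,(0,-55,0)),'home',w(p,(57,-55,0)))
tt=[('top0',T(614,281)),('sc0',S(317,314))]
for f,q in tt:print('tin',px2w(f,[q],40))
q=least_squares(lambda t:np.concatenate([pr(f,(t[0],t[1],40))-x for f,x in tt]),p[:2]).x
c,s=np.cos(p[2]),np.sin(p[2]);d=q-p[:2];print('tin',q,'rack',c*d[0]+s*d[1],-s*d[0]+c*d[1])
print('mill',px2w('top0',[T(82,440)],0))
E
python3 fit.py
```

```text
[5.13005181e+02 3.13413338e+01 6.43862579e-02] [[-0.1, 1.6], [0.0, 1.3], [0.0, 0.8], [0.2, 0.7], [-0.7, -0.3], [-0.7, 0.4], [-0.8, 0.3], [-0.6, -0.3], [0.8, -1.9], [0.2, -1.7], [0.3, -1.5], [0.4, -0.2], [0.4, -0.3], [-0.7, -0.5], [0.8, -0.6]]
cap 1 [498.8 250.9  67. ]
cap 2 [505.9 141.1  67. ]
cap 3 [513.   31.3  67. ]
cap 4 [520.1 -78.4  67. ]
cap 5 [ 527.2 -188.2   67. ]
gap3 [np.float64(516.5439786581663), np.float64(-23.544701805286376), 0] home [np.float64(573.4258701480898), np.float64(-19.877220308594133), 0]
tin [[450.48820694 -50.60328291  40.        ]]
tin [[446.19809887 -53.85897553  40.        ]]
tin [449.5654714  -51.44471829] rack -68.63485923675128 -78.53268902568865
mill [[489.9605504  362.66679115   0.        ]]
```

```bash
python3 -m jog '[{"spin":0.08,"grip":1},{"spin":0.08,"grip":1},{"spin":0.08,"grip":1},{"x":1.3,"y":-3,"grip":1},{"x":1.3,"y":-3,"grip":1},{"x":1.3,"y":-3,"grip":1},{"x":1.3,"y":-3,"grip":1},{"x":1.3,"y":-3,"grip":1},{"x":1.3,"y":-3,"grip":1},{"x":1.3,"y":-3,"grip":1},{"x":1.3,"y":-3,"grip":1},{"x":1.3,"y":-3,"grip":1},{"x":1.3,"y":-3,"grip":1},{"grip":1},{"grip":1}]' 30
cat > where.py <<'E'
import sys
from h import *
t=np.array([float(a) for a in sys.argv[1:4]]);s=sense();d=t-s['eef_pos'];y=s['tcp_rot'][2]
print('clk %.1f'%s['clock'],'pos',s['eef_pos'].round(1),'rot',s['tcp_rot'].round(3),'F',s['contact_force'].round(2),'open',round(s['opening'],3))
print('tool d cm',np.round([(np.cos(y)*d[0]+np.sin(y)*d[1])/10,(np.sin(y)*d[0]-np.cos(y)*d[1])/10,-d[2]/10],2))
E
python3 where.py 498.8 250.9 200
```

```text
clk 0.1 pos [ 186.8 -596.   230.6] rot [-3.14   0.     0.304] F [-0.27 -0.07  0.25] open 0.998
tool d cm [ 55.1  -71.47   3.06]schema error: expected keys x, y, z, spin, grip
```

```bash
python3 -m jog '[{"x":0,"y":0,"z":0,"spin":0.08,"grip":1},{"x":0,"y":0,"z":0,"spin":0.08,"grip":1},{"x":0,"y":0,"z":0,"spin":0.08,"grip":1},{"x":1.3,"y":-3,"z":0,"spin":0,"grip":1},{"x":1.3,"y":-3,"z":0,"spin":0,"grip":1},{"x":1.3,"y":-3,"z":0,"spin":0,"grip":1},{"x":1.3,"y":-3,"z":0,"spin":0,"grip":1},{"x":1.3,"y":-3,"z":0,"spin":0,"grip":1},{"x":1.3,"y":-3,"z":0,"spin":0,"grip":1},{"x":1.3,"y":-3,"z":0,"spin":0,"grip":1},{"x":1.3,"y":-3,"z":0,"spin":0,"grip":1},{"x":1.3,"y":-3,"z":0,"spin":0,"grip":1},{"x":1.3,"y":-3,"z":0,"spin":0,"grip":1},{"x":0,"y":0,"z":0,"spin":0,"grip":1},{"x":0,"y":0,"z":0,"spin":0,"grip":1}]' 30
python3 where.py 498.8 250.9 200
```

```text
clock: 1.35
eef_pos: [297.9, -287.5, 231.3]
tcp_rot: [3.142, -0.0, 0.067]
contact_force: [-0.2, -0.5, 0.4]
opening: 0.001
grasp_force: 0.0
clk 1.4 pos [ 297.9 -287.5  231.3] rot [ 3.142 -0.     0.067] F [-0.16 -0.48  0.38] open 0.001
tool d cm [ 23.64 -52.37   3.13]
```

```bash
python3 -m jog '[{"x":1.3,"y":-3,"z":0,"spin":0,"grip":1},{"x":1.3,"y":-3,"z":0,"spin":0,"grip":1},{"x":1.3,"y":-3,"z":0,"spin":0,"grip":1},{"x":1.3,"y":-3,"z":0,"spin":0,"grip":1},{"x":1.3,"y":-3,"z":0,"spin":0,"grip":1},{"x":1.3,"y":-3,"z":0,"spin":0,"grip":1},{"x":1.3,"y":-3,"z":0,"spin":0,"grip":1},{"x":1.3,"y":-3,"z":0,"spin":0,"grip":1},{"x":1.3,"y":-3,"z":0,"spin":0,"grip":1},{"x":1.3,"y":-3,"z":0,"spin":0,"grip":1},{"x":1.3,"y":-3,"z":0,"spin":0,"grip":1},{"x":1.3,"y":-3,"z":0,"spin":0,"grip":1},{"x":1.3,"y":-3,"z":0,"spin":0,"grip":1},{"x":1.3,"y":-3,"z":0,"spin":0,"grip":1},{"x":1.3,"y":-3,"z":0,"spin":0,"grip":1},{"x":1.3,"y":-3,"z":0,"spin":0,"grip":1},{"x":1.3,"y":-3,"z":0,"spin":0,"grip":1},{"x":1.5,"y":-1.4,"z":0,"spin":0,"grip":1},{"x":0,"y":0,"z":0,"spin":0,"grip":1},{"x":0,"y":0,"z":0,"spin":0,"grip":1}]'
python3 where.py 498.8 250.9 100
python3 -c "
from h import *
d=snap('wrist','w0');print(np.array(d['T_tool_cam']).round(2),d['camera_matrix'])
snap('top','top1')
a=cv2.imread('pics/top1.png')[150:280,160:340]; b=cv2.imread('pics/w0.png')
cv2.imwrite('pics/j1.png',cv2.resize(a,None,fx=4.4,fy=4.4,interpolation=3))"
```

```text
clock: 3.02
eef_pos: [500.6, 249.0, 230.6]
tcp_rot: [3.141, 0.001, 0.064]
contact_force: [-0.3, 0.4, 0.5]
opening: 0.003
grasp_force: 0.0
clk 3.0 pos [500.6 249.  230.6] rot [3.141e+00 1.000e-03 6.400e-02] F [-0.35  0.37  0.52] open 0.003
tool d cm [-0.17 -0.2  13.06]
[[  -0.     -0.96   -0.29   74.28]
 [   1.     -0.      0.     -0.15]
 [  -0.     -0.29    0.96 -144.11]
 [   0.      0.      0.      1.  ]] [[325.1922621    0.         281.27350282]
 [  0.         325.1922621  214.51379283]
 [  0.           0.           1.        ]]
```

View pics/w0.png

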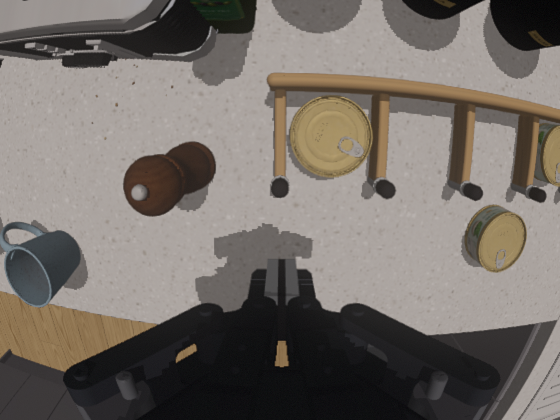

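The wrist view shows cap 1 at (280,188), cap 2 at (387,189), cap 3 at (474,192) and cap 4 at (538,195). The loose tin's lid is at (500,240). I'll project these to world coordinates.

```bash
cat > wr.py <<'E'
from h import *
from scipy.spatial.transform import Rotation as Ro
def wpx(f,pos,rpy,pts,z):
    d=np.load(f+'.npz');K=d['camera_matrix'];T=d['T_tool_cam'];R=Ro.from_euler('xyz',rpy).as_matrix();out=[]
    for u,v in pts:
        e=np.array([u-K[0,2],v-K[1,2]]);r=np.linalg.norm(e);th=r/K[0,0]
        ray=R@(T[:3,:3]@np.r_[e/r*np.sin(th),np.cos(th)]);C=np.array(pos)+R@T[:3,3]
        out.append(C+ray*(z-C[2])/ray[2])
    return np.array(out)
E
python3 -c "
from wr import *
P=[500.6,249,230.6];r=[3.141,.001,.064]
print(wpx('w0',P,r,[(280,188),(387,189),(474,192),(538,195)],65).round(1));print(wpx('w0',P,r,[(500,240)],40).round(1))"
```

```text
[[506.3 250.5  65. ]
 [512.9 142.6  65. ]
 [518.7  35.9  65. ]
 [524.7 -70.5  65. ]]
[[454.5 -43.   40. ]]
```

```bash
python3 -m jog '[{"x":0.45,"y":-0.12,"z":2.5,"spin":0,"grip":1},{"x":0,"y":0,"z":2.5,"spin":0,"grip":1},{"x":0,"y":0,"z":2.5,"spin":0,"grip":1},{"x":0,"y":0,"z":2.5,"spin":0,"grip":1},{"x":0,"y":0,"z":2.5,"spin":0,"grip":1},{"x":0,"y":0,"z":2,"spin":0,"grip":1},{"x":0,"y":0,"z":1,"spin":0,"grip":1},{"x":0,"y":0,"z":0,"spin":0,"grip":1},{"x":0,"y":0,"z":0,"spin":0,"grip":1},{"x":0,"y":0,"z":0,"spin":0,"grip":1}]'
python3 where.py 505 250.5 64.3
python3 -c "
from h import *
snap('wrist','w1')"
```

```text
clock: 3.95
eef_pos: [505.0, 250.7, 77.6]
tcp_rot: [-3.141, -0.002, 0.063]
contact_force: [0.3, -0.3, -0.0]
opening: -0.002
grasp_force: 0.0
clk 4.0 pos [505.  250.7  77.6] rot [-3.141e+00 -2.000e-03  6.300e-02] F [ 0.29 -0.34 -0.02] open -0.002
tool d cm [0.   0.02 1.33]
```

View pics/w1.png

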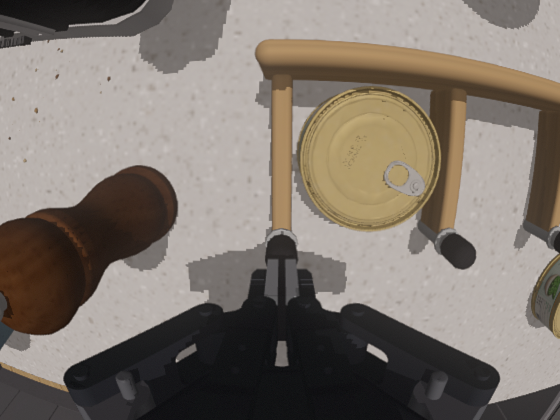

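The cap sits just ahead of the fingertip at (282,245), partly hidden, and cap 2 is at (460,249). I'll compute the positions.

```bash
python3 -c "
from wr import *
P=[505,250.7,77.6];r=[-3.141,-.002,.063]
print(wpx('w1',P,r,[(282,236),(282,246),(282,262),(462,250)],66).round(1));print(wpx('w1',P,r,[(282,262),(282,254)],77.6).round(1));print(wpx('w1',P,r,[(370,160)],40))"
```

```text
[[519.8 251.4  66. ]
 [514.3 251.   66. ]
 [505.1 250.4  66. ]
 [516.1 145.6  66. ]]
[[510.6 250.8  77.6]
 [514.9 251.1  77.6]]
[[559.19952683 203.0176944   40.        ]]
```

```bash
python3 -m jog '[{"x":-0.15,"y":0,"z":0.6,"spin":0,"grip":1},{"x":0,"y":0,"z":0.4,"spin":0,"grip":1},{"x":0,"y":0,"z":0.2,"spin":0,"grip":1},{"x":0,"y":0,"z":0.15,"spin":0,"grip":1},{"x":0,"y":0,"z":0,"spin":0,"grip":1},{"x":0,"y":0,"z":0,"spin":0,"grip":1},{"x":0,"y":0,"z":0,"spin":0,"grip":1}]'
python3 where.py 511 141 64.3
```

```text
clock: 4.58
eef_pos: [502.6, 250.8, 62.9]
tcp_rot: [-3.142, -0.0, 0.064]
contact_force: [-0.3, 0.3, 2.5]
opening: -0.002
grasp_force: 1.1
clk 4.6 pos [502.6 250.8  62.9] rot [-3.142 -0.     0.064] F [-0.33  0.32  2.45] open -0.002
tool d cm [ 0.13 11.01 -0.14]
```

```bash
python3 -m jog '[{"x":0,"y":0,"z":-1,"spin":0,"grip":1},{"x":0,"y":0,"z":-1.5,"spin":0,"grip":1},{"x":0,"y":2.2,"z":0,"spin":0,"grip":1},{"x":0,"y":2.2,"z":0,"spin":0,"grip":1},{"x":0,"y":2.2,"z":0,"spin":0,"grip":1},{"x":0,"y":2.2,"z":0,"spin":0,"grip":1},{"x":0,"y":2.2,"z":0,"spin":0,"grip":1},{"x":0,"y":0,"z":0,"spin":0,"grip":1},{"x":0,"y":0,"z":1,"spin":0,"grip":1},{"x":0,"y":0,"z":0.8,"spin":0,"grip":1},{"x":0,"y":0,"z":0.4,"spin":0,"grip":1},{"x":0,"y":0,"z":0.3,"spin":0,"grip":1},{"x":0,"y":0,"z":0,"spin":0,"grip":1},{"x":0,"y":0,"z":0,"spin":0,"grip":1}]'
python3 where.py 513 31 64.3
```

```text
clock: 5.75
eef_pos: [509.3, 141.4, 62.5]
tcp_rot: [3.141, 0.001, 0.064]
contact_force: [-2.1, -0.3, 3.2]
opening: 0.005
grasp_force: 1.2
clk 5.8 pos [509.3 141.4  62.5] rot [3.141e+00 1.000e-03 6.400e-02] F [-2.1  -0.32  3.16] open 0.005
tool d cm [-0.34 11.04 -0.18]
```

```bash
python3 -m jog '[{"x":0,"y":0,"z":-1,"spin":0,"grip":1},{"x":0,"y":0,"z":-1.5,"spin":0,"grip":1},{"x":0,"y":2.2,"z":0,"spin":0,"grip":1},{"x":0,"y":2.2,"z":0,"spin":0,"grip":1},{"x":0,"y":2.2,"z":0,"spin":0,"grip":1},{"x":0,"y":2.2,"z":0,"spin":0,"grip":1},{"x":0,"y":2.2,"z":0,"spin":0,"grip":1},{"x":0,"y":0,"z":0,"spin":0,"grip":1},{"x":0,"y":0,"z":1,"spin":0,"grip":1},{"x":0,"y":0,"z":0.8,"spin":0,"grip":1},{"x":0,"y":0,"z":0.4,"spin":0,"grip":1},{"x":0,"y":0,"z":0.25,"spin":0,"grip":1},{"x":0,"y":0,"z":0,"spin":0,"grip":1},{"x":0,"y":0,"z":0,"spin":0,"grip":1}]'
python3 where.py 440 -30 150; python3 -c "
from h import *
snap('wrist','w2')"
```

```text
clock: 6.92
eef_pos: [516.2, 31.7, 63.0]
tcp_rot: [-3.141, 0.001, 0.065]
contact_force: [-1.3, 0.5, 1.8]
opening: -0.0
grasp_force: 1.1
clk 6.9 pos [516.2  31.7  63. ] rot [-3.141e+00  1.000e-03  6.500e-02] F [-1.27  0.48  1.76] open -0.0
tool d cm [-8.01  5.67 -8.7 ]
```

View pics/w2.png

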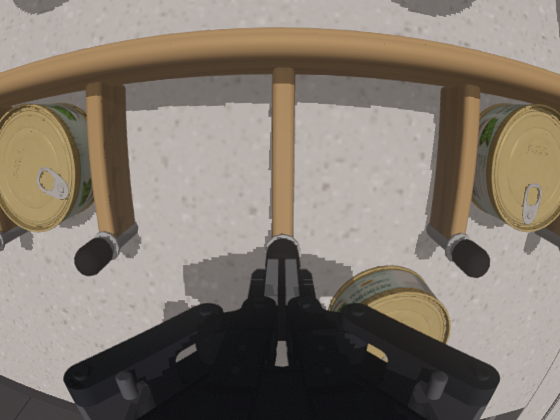

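Cap 3 is pressed. Its neighbours at (93,255) and (470,258) sit symmetrically about the finger at (282,250), so the row's y position is confirmed. Next I'll lift, back off and look at the tin from above.

```bash
python3 -m jog '[{"x":0,"y":0,"z":-1.5,"spin":0,"grip":1},{"x":0,"y":0,"z":-3,"spin":0,"grip":1},{"x":0,"y":0,"z":-3,"spin":0,"grip":1},{"x":-2,"y":1,"z":-2,"spin":0,"grip":1},{"x":-2,"y":1,"z":-2,"spin":0,"grip":1},{"x":-2,"y":1,"z":0,"spin":0,"grip":1},{"x":-2,"y":1,"z":0,"spin":0,"grip":1},{"x":-2,"y":1,"z":0,"spin":0,"grip":1},{"x":-2,"y":1,"z":0,"spin":0,"grip":1},{"x":-1.6,"y":0.8,"z":0,"spin":0,"grip":1},{"x":0,"y":0,"z":0,"spin":0,"grip":1},{"x":0,"y":0,"z":0,"spin":0,"grip":1},{"x":0,"y":0,"z":0,"spin":0,"grip":1}]'
python3 where.py 440 -30 150; python3 -c "
from h import *
snap('wrist','w3')"
```

```text
clock: 8.05
eef_pos: [386.1, -45.3, 178.7]
tcp_rot: [3.141, -0.001, 0.064]
contact_force: [0.5, 0.1, 0.1]
opening: 0.002
grasp_force: 0.0
clk 8.1 pos [386.1 -45.3 178.7] rot [ 3.141e+00 -1.000e-03  6.400e-02] F [0.51 0.11 0.08] open 0.002
tool d cm [ 5.47 -1.19  2.87]
```

View pics/w3.png

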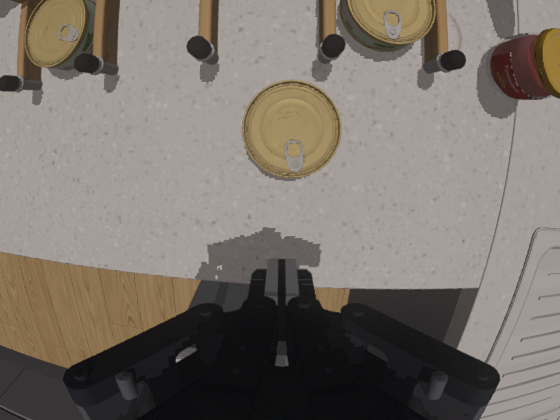

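The loose tin's lid is centred at (292,130), with cap 3 at (199,50) and cap 4 at (332,46).

```bash
python3 -c "
from wr import *
P=[386.1,-45.3,178.7];r=[3.141,-.001,.064]
c=wpx('w3',P,r,[(199,50),(332,46)],64);t=wpx('w3',P,r,[(292,130)],40)[0];print(c.round(1),t.round(1))
for o in ([514,31.5],c[0]):
  d=t[:2]-o[:2];print(np.cos(.064)*d[0]+np.sin(.064)*d[1],-np.sin(.064)*d[0]+np.cos(.064)*d[1])"
```

```text
[[513.4  28.2  64. ]
 [521.6 -76.8  64. ]] [450.  -50.6  40. ]
-69.12564724971493 -77.88177460150332
-68.29714307310292 -74.63656157577702
```

```bash
python3 where.py 454.7 -122.6 15
```

```text
clk 8.1 pos [386.3 -45.2 178.6] rot [ 3.141e+00 -1.000e-03  6.400e-02] F [-0.32 -0.43 -1.19] open -0.003
tool d cm [ 6.33  8.16 16.36]
```

```bash
python3 -m jog '[{"x":1.6,"y":2,"z":0,"spin":0,"grip":1},{"x":1.6,"y":2,"z":0,"spin":0,"grip":1},{"x":1.6,"y":2,"z":0,"spin":0,"grip":1},{"x":1.5,"y":2.2,"z":0,"spin":0,"grip":1},{"x":0,"y":0,"z":2.5,"spin":0,"grip":1},{"x":0,"y":0,"z":2.5,"spin":0,"grip":1},{"x":0,"y":0,"z":2.5,"spin":0,"grip":1},{"x":0,"y":0,"z":2.5,"spin":0,"grip":1},{"x":0,"y":0,"z":2.5,"spin":0,"grip":1},{"x":0,"y":0,"z":2.2,"spin":0,"grip":1},{"x":0,"y":0,"z":1.6,"spin":0,"grip":1},{"x":0,"y":0,"z":0,"spin":0,"grip":1},{"x":0,"y":0,"z":0,"spin":0,"grip":1},{"x":0,"y":0,"z":0,"spin":0,"grip":1}]'
python3 where.py 454.7 -85 15;python3 -c "
from h import *
snap('wrist','w4')"
```

```text
clock: 9.27
eef_pos: [454.2, -123.2, 15.8]
tcp_rot: [3.141, -0.001, 0.064]
contact_force: [-0.0, -0.5, 0.1]
opening: -0.005
grasp_force: 0.0
clk 9.3 pos [ 454.2 -123.2   15.8] rot [ 3.141e+00 -1.000e-03  6.400e-02] F [-0.03 -0.54  0.09] open -0.005
tool d cm [ 0.29 -3.81  0.08]
```

View pics/w4.png

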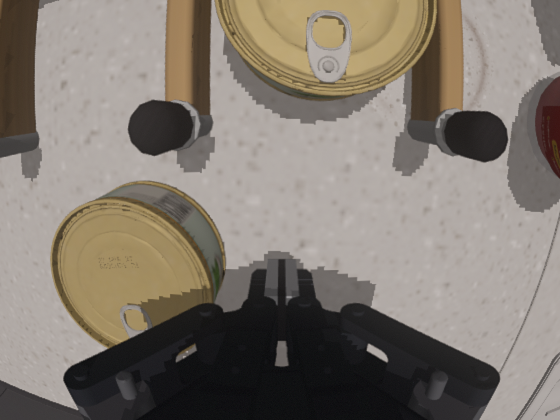

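The finger is at (282,270), clear of the tin's right side at (225,255). I'll push it sideways, slowly.

```bash
python3 -m jog '[{"x":0,"y":-0.3,"z":0,"spin":0,"grip":1},{"x":0,"y":-0.3,"z":0,"spin":0,"grip":1},{"x":0,"y":-0.3,"z":0,"spin":0,"grip":1},{"x":0,"y":-0.3,"z":0,"spin":0,"grip":1},{"x":0,"y":-0.3,"z":0,"spin":0,"grip":1},{"x":0,"y":-0.3,"z":0,"spin":0,"grip":1},{"x":0,"y":-0.3,"z":0,"spin":0,"grip":1},{"x":0,"y":-0.3,"z":0,"spin":0,"grip":1},{"x":0,"y":-0.3,"z":0,"spin":0,"grip":1},{"x":0,"y":-0.3,"z":0,"spin":0,"grip":1},{"x":0,"y":-0.3,"z":0,"spin":0,"grip":1},{"x":0,"y":-0.2,"z":0,"spin":0,"grip":1},{"x":0,"y":-0.1,"z":0,"spin":0,"grip":1},{"x":0,"y":0,"z":0,"spin":0,"grip":1},{"x":0,"y":0,"z":0,"spin":0,"grip":1}]'
python3 where.py 395 -30 15;python3 -c "
from h import *
snap('wrist','w5')"
```

```text
clock: 10.57
eef_pos: [450.8, -87.2, 15.2]
tcp_rot: [-3.141, 0.0, 0.064]
contact_force: [0.1, -0.2, 0.1]
opening: 0.0
grasp_force: 0.0
clk 10.6 pos [450.8 -87.2  15.2] rot [-3.141  0.     0.064] F [ 0.13 -0.16  0.08] open 0.0
tool d cm [-5.21 -6.06  0.02]
```

View pics/w5.png

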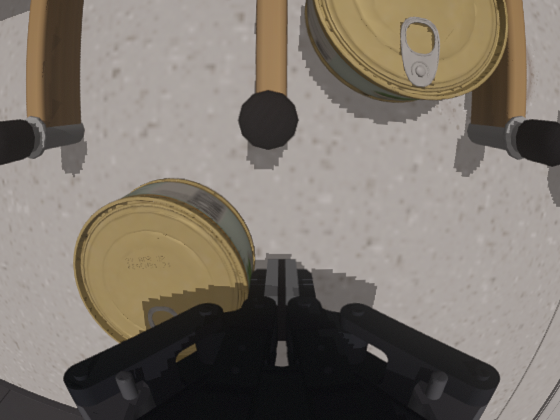

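The tin, with its lid centred near (163,265), has moved with the finger, and cap 4 is at (268,120). I'll compute its position.

```bash
python3 -c "
from wr import *
for f,P,q in(('w4',[454.2,-123.2,15.8],[(140,272),(53,260),(216,270)]),('w5',[450.8,-87.2,15.2],[(163,272),(77,260),(249,270)])):
  t=wpx(f,P,[3.141,0,.064],q,40)
  for k in t:
    d=k[:2]-[514,31.5];print(f,np.cos(.064)*d[0]+np.sin(.064)*d[1],-np.sin(.064)*d[0]+np.cos(.064)*d[1])"
```

```text
w4 -58.72831811276235 -87.8941695147267
w4 -55.52277931687189 -37.66450471967374
w4 -56.40323814598352 -123.18050740434212
w5 -58.95264077255063 -63.31436741149636
w5 -55.346111517181775 -18.160641096074638
w5 -56.95531223570451 -101.02051792399452
```

```bash
python3 -m jog '[{"x":0,"y":-0.2,"z":0,"spin":0,"grip":1},{"x":0,"y":0,"z":0,"spin":0,"grip":1},{"x":0,"y":0,"z":0,"spin":0,"grip":1},{"x":0,"y":1,"z":0,"spin":0,"grip":1},{"x":0,"y":1,"z":0,"spin":0,"grip":1},{"x":0,"y":0,"z":-3,"spin":0,"grip":1},{"x":0,"y":0,"z":-3,"spin":0,"grip":1},{"x":0,"y":0,"z":-3,"spin":0,"grip":1},{"x":0,"y":0,"z":-3,"spin":0,"grip":1},{"x":-2,"y":-2,"z":-3,"spin":0,"grip":1},{"x":-2,"y":-2,"z":-1.3,"spin":0,"grip":1},{"x":-2,"y":-2,"z":0,"spin":0,"grip":1},{"x":-2,"y":-1.5,"z":0,"spin":0,"grip":1},{"x":0,"y":0,"z":0,"spin":0,"grip":1},{"x":0,"y":0,"z":0,"spin":0,"grip":1},{"x":0,"y":0,"z":0,"spin":0,"grip":1}]'
python3 where.py 373.8 -32.6 15; cat > lid.py <<'E'
from wr import *
def lids(f):
    h=cv2.cvtColor(cv2.imread(f'pics/{f}.png'),cv2.COLOR_BGR2HSV)
    m=cv2.inRange(h,(18,70,90),(32,255,255)); m=cv2.morphologyEx(m,cv2.MORPH_CLOSE,np.ones((9,9)))
    m=cv2.morphologyEx(m,cv2.MORPH_OPEN,np.ones((5,5))); out=[]
    for c in cv2.findContours(m,0,2)[0]:
        if cv2.contourArea(c)>2500: (x,y),r=cv2.minEnclosingCircle(c); out.append((x,y,r,cv2.contourArea(c)/(np.pi*r*r)))
    return np.round(out,2)
def rep(f,P,r):
    for x,y,rad,fl in lids(f):
        k=wpx(f,P,r,[(x,y)],40)[0];d=k[:2]-[514,31.5]
        print(f,x,y,rad,fl,'rack',(np.cos(.064)*d[0]+np.sin(.064)*d[1]).round(1),(-np.sin(.064)*d[0]+np.cos(.064)*d[1]).round(1))
E
python3 -c "
from lid import *
rep('w3',[386.1,-45.3,178.7],[3.141,-.001,.064])
s=sense();snap('wrist','w6');rep('w6',s['eef_pos'],s['tcp_rot'])"
```

```text
clock: 11.95
eef_pos: [368.5, -36.2, 178.7]
tcp_rot: [3.141, -0.001, 0.064]
contact_force: [-0.2, 0.4, 0.9]
opening: 0.001
grasp_force: 0.0
clk 11.9 pos [368.5 -36.2 178.7] rot [ 3.141e+00 -1.000e-03  6.400e-02] F [-0.22  0.37  0.94] open 0.001
tool d cm [ 0.55 -0.33 16.37]
w3 93.12 299.5 103.21 0.39 rack -248.2 150.4
w3 291.28 128.62 49.43 0.97 rack -67.9 -77.3
w3 391.5 7.85 44.2 0.49 rack 48.3 -167.6
w3 58.0 31.5 40.22 0.63 rack 49.6 157.9
w6 96.94 292.5 108.85 0.43 rack -254.7 152.1
w6 277.92 109.39 49.7 0.97 rack -68.1 -55.6
```

```bash
python3 -m jog '[{"x":0,"y":-0.3,"z":3,"spin":0,"grip":1},{"x":0,"y":0,"z":3,"spin":0,"grip":1},{"x":0,"y":0,"z":3,"spin":0,"grip":1},{"x":0,"y":0,"z":3,"spin":0,"grip":1},{"x":0,"y":0,"z":2.5,"spin":0,"grip":1},{"x":0,"y":0,"z":1.8,"spin":0,"grip":1},{"x":0,"y":0,"z":0,"spin":0,"grip":1},{"x":0.8,"y":0,"z":0,"spin":0,"grip":1},{"x":0.8,"y":0,"z":0,"spin":0,"grip":1},{"x":0.4,"y":0,"z":0,"spin":0,"grip":1},{"x":0.4,"y":0,"z":0,"spin":0,"grip":1},{"x":0.4,"y":0,"z":0,"spin":0,"grip":1},{"x":0.4,"y":0,"z":0,"spin":0,"grip":1},{"x":0.4,"y":0,"z":0,"spin":0,"grip":1},{"x":0.4,"y":0,"z":0,"spin":0,"grip":1},{"x":0.4,"y":0,"z":0,"spin":0,"grip":1},{"x":0.3,"y":0,"z":0,"spin":0,"grip":1},{"x":0.2,"y":0,"z":0,"spin":0,"grip":1},{"x":0,"y":0,"z":0,"spin":0,"grip":1},{"x":0,"y":0,"z":0,"spin":0,"grip":1}]'
python3 -c "
from lid import *
s=sense();snap('wrist','w7');d=s['eef_pos'][:2]-[514,31.5];print('tcp rack',np.cos(.064)*d[0]+np.sin(.064)*d[1],-np.sin(.064)*d[0]+np.cos(.064)*d[1],s['eef_pos'],s['contact_force']);rep('w7',s['eef_pos'],s['tcp_rot'])"
```

```text
clock: 13.67
eef_pos: [416.6, -29.4, 15.3]
tcp_rot: [3.142, -0.0, 0.064]
contact_force: [-0.1, -0.0, 0.2]
opening: 0.002
grasp_force: 0.0
tcp rack -101.13430339249996 -54.56395829997281 [416.56245886 -29.42042715  15.25312769] [-0.05086297 -0.00244953  0.18320005]
w7 283.22 167.3 111.98 0.98 rack -45.3 -55.2
w7 518.5 26.5 48.4 0.41 rack 23.0 -159.3
```

```bash
python3 -m jog '[{"x":0.5,"y":0,"z":0,"spin":0,"grip":1},{"x":0.5,"y":0,"z":0,"spin":0,"grip":1},{"x":0.5,"y":0,"z":0,"spin":0,"grip":1},{"x":0.5,"y":0,"z":0,"spin":0,"grip":1},{"x":0.5,"y":0,"z":0,"spin":0,"grip":1},{"x":0.5,"y":0,"z":0,"spin":0,"grip":1},{"x":0.5,"y":0,"z":0,"spin":0,"grip":1},{"x":0.5,"y":0,"z":0,"spin":0,"grip":1},{"x":0.5,"y":0,"z":0,"spin":0,"grip":1},{"x":0.5,"y":0,"z":0,"spin":0,"grip":1},{"x":0.5,"y":0,"z":0,"spin":0,"grip":1},{"x":0.5,"y":0,"z":0,"spin":0,"grip":1},{"x":0.5,"y":0,"z":0,"spin":0,"grip":1},{"x":0.5,"y":0,"z":0,"spin":0,"grip":1},{"x":0.5,"y":0,"z":0,"spin":0,"grip":1},{"x":0.5,"y":0,"z":0,"spin":0,"grip":1},{"x":0.5,"y":0,"z":0,"spin":0,"grip":1},{"x":0.4,"y":0,"z":0,"spin":0,"grip":1},{"x":0,"y":0,"z":0,"spin":0,"grip":1},{"x":0,"y":0,"z":0,"spin":0,"grip":1}]'
cat > st.py <<'E'
from lid import *
import sys
f=sys.argv[1]
s=sense();snap('wrist',f);d=s['eef_pos'][:2]-[514,31.5];print('tcp rack',np.cos(.064)*d[0]+np.sin(.064)*d[1],-np.sin(.064)*d[0]+np.cos(.064)*d[1],s['eef_pos'],s['contact_force']);rep(f,s['eef_pos'],s['tcp_rot'])
E
python3 st.py w8
```

```text
clock: 15.38
eef_pos: [505.6, -23.7, 15.3]
tcp_rot: [3.142, -0.001, 0.064]
contact_force: [-0.7, -0.3, -0.3]
opening: -0.004
grasp_force: 0.0
tcp rack -11.949700329032366 -54.58094861285053 [505.56556083 -23.73346382  15.28868457] [-0.67622202 -0.31537111 -0.33446648]
w8 519.0 147.5 91.85 0.6 rack 56.6 -160.5
w8 283.42 165.92 113.02 0.97 rack 44.3 -55.3
```

```bash
python3 -m jog '[{"x":0.3,"y":0,"z":0,"spin":0,"grip":1},{"x":0.3,"y":0,"z":0,"spin":0,"grip":1},{"x":0.2,"y":0,"z":0,"spin":0,"grip":1},{"x":0.2,"y":0,"z":0,"spin":0,"grip":1},{"x":0.1,"y":0,"z":0,"spin":0,"grip":1},{"x":0,"y":0,"z":0,"spin":0,"grip":1},{"x":0,"y":0,"z":0,"spin":0,"grip":1}]'
python3 st.py w9
```

```text
clock: 16.02
eef_pos: [516.3, -23.0, 15.3]
tcp_rot: [3.142, -0.0, 0.064]
contact_force: [-0.4, 1.0, 0.7]
opening: -0.002
grasp_force: 0.0
tcp rack -1.198715548181609 -54.566551599231445 [516.29361432 -23.03150287  15.30775707] [-0.40097653  1.01912817  0.74302766]
w9 515.5 169.0 90.86 0.62 rack 57.5 -159.7
w9 283.45 168.21 112.96 0.97 rack 54.2 -55.3
```

Not quite in contact with the board yet, so I'll continue in 1 mm steps until the force rises.

```bash
python3 -m jog '[{"x":0.1,"y":0,"z":0,"spin":0,"grip":1},{"x":0.1,"y":0,"z":0,"spin":0,"grip":1},{"x":0.1,"y":0,"z":0,"spin":0,"grip":1},{"x":0,"y":0,"z":0,"spin":0,"grip":1},{"x":0,"y":0,"z":0,"spin":0,"grip":1}]'
python3 st.py w10
```

```text
clock: 16.48
eef_pos: [519.3, -22.8, 15.3]
tcp_rot: [3.142, -0.0, 0.064]
contact_force: [-0.6, 1.3, -0.4]
opening: 0.003
grasp_force: 0.1
tcp rack 1.7661954233208261 -54.56506719233042 [519.25236029 -22.84039672  15.29470156] [-0.57180447  1.300117   -0.35403529]
w10 517.0 175.5 90.59 0.62 rack 57.5 -161.1
w10 283.54 168.65 112.93 0.97 rack 57.0 -55.4
```

```bash
python3 -m jog '[{"x":0.1,"y":0,"z":0,"spin":0,"grip":1},{"x":0.1,"y":0,"z":0,"spin":0,"grip":1},{"x":0,"y":0,"z":0,"spin":0,"grip":1},{"x":0,"y":0,"z":0,"spin":0,"grip":1}]'
python3 st.py w11
```

```text
clock: 16.87
eef_pos: [521.3, -22.7, 15.3]
tcp_rot: [3.142, -0.0, 0.064]
contact_force: [-0.3, -0.6, 0.1]
opening: 0.001
grasp_force: 0.1
tcp rack 3.826264141065532 -54.568097060817145 [521.30840521 -22.71166597  15.30271418] [-0.25064683 -0.55076049  0.0611602 ]
w11 515.91 179.38 90.42 0.62 rack 57.8 -160.8
w11 283.53 168.34 113.04 0.97 rack 59.2 -55.4
```

```bash
python3 -m jog '[{"x":0.1,"y":0,"z":0,"spin":0,"grip":1},{"x":0.1,"y":0,"z":0,"spin":0,"grip":1},{"x":0,"y":0,"z":0,"spin":0,"grip":1},{"x":0,"y":0,"z":0,"spin":0,"grip":1}]'
python3 st.py w12
```

```text
clock: 17.25
eef_pos: [523.3, -22.6, 15.3]
tcp_rot: [3.142, -0.0, 0.064]
contact_force: [0.5, 0.3, -0.6]
opening: -0.001
grasp_force: 0.1
tcp rack 5.804152776260439 -54.53301270971763 [523.28000065 -22.55015497  15.29597436] [ 0.50314011  0.32343523 -0.58565146]
w12 507.83 181.3 91.04 0.62 rack 58.6 -155.7
w12 283.53 168.27 113.04 0.97 rack 61.2 -55.3
```

```bash
python3 -m jog '[{"x":0.1,"y":0,"z":0,"spin":0,"grip":1},{"x":0.1,"y":0,"z":0,"spin":0,"grip":1},{"x":0,"y":0,"z":0,"spin":0,"grip":1},{"x":0,"y":0,"z":0,"spin":0,"grip":1}]'
python3 st.py w13
```

```text
clock: 17.63
eef_pos: [524.7, -22.5, 15.2]
tcp_rot: [-3.142, 0.001, 0.064]
contact_force: [-2.6, -0.3, 1.7]
opening: -0.001
grasp_force: 1.4
tcp rack 7.2018052139432935 -54.52965463994282 [524.6745769  -22.45741507  15.19988323] [-2.63659709 -0.33501175  1.68162468]
w13 506.7 183.94 91.38 0.62 rack 58.9 -155.1
w13 283.5 168.11 113.13 0.97 rack 62.7 -55.3
```

The force has risen and the tool now lags its command, so the tin is against the back board. I'll withdraw straight back, lift and check.

```bash
python3 -m jog '[{"x":-0.3,"y":0,"z":0,"spin":0,"grip":1},{"x":-1,"y":0,"z":0,"spin":0,"grip":1},{"x":-2,"y":0,"z":0,"spin":0,"grip":1},{"x":-2,"y":0,"z":0,"spin":0,"grip":1},{"x":-2,"y":0,"z":0,"spin":0,"grip":1},{"x":-2,"y":0,"z":0,"spin":0,"grip":1},{"x":0,"y":0,"z":-3,"spin":0,"grip":1},{"x":0,"y":0,"z":-3,"spin":0,"grip":1},{"x":0,"y":0,"z":-3,"spin":0,"grip":1},{"x":0,"y":0,"z":-3,"spin":0,"grip":1},{"x":0,"y":0,"z":-3,"spin":0,"grip":1},{"x":0,"y":0,"z":0,"spin":0,"grip":1},{"x":0,"y":0,"z":0,"spin":0,"grip":1},{"x":0,"y":0,"z":0,"spin":0,"grip":1}]'
python3 st.py w14
```

```text
clock: 18.85
eef_pos: [431.6, -28.4, 164.8]
tcp_rot: [3.142, -0.0, 0.064]
contact_force: [0.7, 0.2, -0.6]
opening: -0.002
grasp_force: 0.0
tcp rack -86.06949098389782 -54.48264356654254 [431.59122847 -28.37578895 164.77646281] [ 0.68380716  0.15603082 -0.64248904]
w14 75.15 317.0 82.07 0.29 rack -221.1 189.8
w14 54.5 65.5 43.96 0.65 rack 56.0 163.7
w14 410.25 46.19 51.71 0.78 rack 55.6 -164.9
w14 282.7 32.66 52.97 0.81 rack 59.9 -55.9
```

```bash
python3 -c "
from rig import *
print(sign_off())"
```

```text
the job is handed in; nothing more can be done
None
```

I pressed caps 1, 2 and 3 in order from the mill's (left) end, pushed the loose tin home against the back board in gap 3 (about 1 mm off the gap's middle), and handed the job in at about 19 s; no verdict came back.

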